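Put the sharpening stones away in their stands

TASK

The four sharpening stones are lying about on a knife sharpener's bench: put each one into the wooden-rimmed stand whose pocket has its shape and size (long bar, short bar, narrow bar, round puck). Every stone must end lying flat on the floor of its own pocket, inside the rim; they are brittle, so lower each one gently onto the floor before letting go, never drop it in.

Things in the scene. Friction and masses are not known exactly. Their poses are not given: they have to be found in the camera images.
- long_stone: Loose sharpening stone of grey grit on a thin darker layer: rectangular bar 120 long x 40 wide x 25 high mm, about 0.28 kg, lying flat on the table. Origin: centre of its underside. Body y runs along its length, x across its width, z up.
- long_stand: Fixed shallow stand for the long stone: wooden rim round a black rubber floor, pocket 134 x 54 mm (7 mm of play all round the stone), outside 144 x 64 mm; rim top 10 mm and pocket floor 4 mm above the table. Origin: centre of its underside, on the table. Body y runs along the pocket's length, x across it, z up.
- short_stone: Loose sharpening stone of grey grit on a thin darker layer: rectangular bar 75 long x 40 wide x 25 high mm, about 0.17 kg, lying flat on the table. Origin: centre of its underside. Body y runs along its length, x across its width, z up.
- short_stand: Fixed shallow stand for the short stone: wooden rim round a black rubber floor, pocket 89 x 54 mm (7 mm of play all round the stone), outside 99 x 64 mm; rim top 10 mm and pocket floor 4 mm above the table. Origin: centre of its underside, on the table. Body y runs along the pocket's length, x across it, z up.
- narrow_stone: Loose sharpening stone of grey grit on a thin darker layer: slim rectangular bar 100 long x 20 wide x 25 high mm, about 0.12 kg, lying flat on the table. Origin: centre of its underside. Body y runs along its length, x across its width, z up.
- narrow_stand: Fixed shallow stand for the narrow stone: wooden rim round a black rubber floor, pocket 114 x 34 mm (7 mm of play all round the stone), outside 124 x 44 mm; rim top 10 mm and pocket floor 4 mm above the table. Origin: centre of its underside, on the table. Body y runs along the pocket's length, x across it, z up.
- round_stone: Loose sharpening stone of grey grit on a thin darker layer: round puck 50 in diameter and 25 high mm, about 0.11 kg, lying flat on the table. Origin: centre of its underside.
- round_stand: Fixed shallow stand for the round stone: wooden rim round a black rubber floor, round pocket of diameter 64 mm (7 mm of play all round the stone), outside diameter 74 mm; rim top 10 mm and pocket floor 4 mm above the table. Origin: centre of its underside, on the table.
Mind the look-alikes: they are no part of the job. What is shaped like the short_stone but orange or pink is not meant. What is shaped like the narrow_stand but orange is not meant.

How it is judged:
By the outcome, as a careful person would: the job done as asked, in the order asked, and still so for the second after the job is handed in, with the robot touching nothing.
It also fails if it takes over 106 s, if anything falls off the work surface, if the arm or the gripper's body presses on something with over 40 N, if the wrist force passes 120 N, or if a joint passes its speed limit or range.

ROBOT

A 6-joint arm with a two-finger parallel gripper is mounted at the origin on the work surface. World frame = base frame: x ahead of the robot, y to its left, z up, the work surface at z = 0. Lengths are in m, angles in degrees, forces in N, time in s.
With the tool pointing down it reaches from about 0.25 to 0.725 m from the base axis. Payload 9.7 kg.
Tool frame: the origin (TCP) lies at the very end of the fingers, on their centre line; the grasp point (between the pads) lies 19 mm behind it; z points along the fingers, y is the line along which they close (so a half turn about z gives the same grasp; the last joint's range is limited). The gripper opens to 85 mm and grips with 20 to 120 N. Pads are 22 mm wide; open, the fingers measure 114 mm over their backs; the gripper's body (76 mm by 85 mm) begins 54 mm behind the grasp point. The pads swing forward as they close: fully open they stand 13 mm farther back than shut.
Start: joints at [-74.141, 4.979, 10.078, 95.1, 0, 90], TCP at [0.15, -0.529, 0.231] pointing down, gripper open.
Joint ranges: [-179.16, 179.16], [-48.56, 103.87], [-65.8, 70.77], [-126.05, 130.52], [-82.76, 87.17], [-180, 180]. Speed limits (degrees/s): [127.2, 127.2, 147.25, 180, 180, 180].

INTERFACE

Orientations are given as [roll, pitch, yaw] about the fixed x, y, z axes, in that order (R = Rz(yaw) Ry(pitch) Rx(roll)).
In Python, from workcell import bot gives the robot as it stands.
- The arm moves only by the tool step_arm, never from a script. Its argument "targets" is a list of rows, each a list of 3 entries, a list of its own where there are three numbers: the opening, from 0 (shut) to 1 (fully open), then the shift along the world's x, y, z in mm, then the turn, a rotation vector about the world's x, y, z in rad. In form: [[grip, [tx, ty, tz], [wx, wy, wz]], ...]. A call has 1 to 8 rows; each row is the pose to reach, as a shift and turn from the pose commanded when the call began; what a row does not reach only later rows make up. A row lasts 1/10 s, in which the tool goes at most 50 mm and 8.59 degrees, less where a joint would pass 70% of its speed; a pose out of reach is approached as far as the arm can. A call with a gripper value outside its range is refused whole. The fingers move at their own pace and stop on an object; "force" is the grip in N (left out, the last holds). Time passes only in rows, so rows that repeat a pose let the fingers close. It gives the time, the measured TCP pose, the force, the opening and the grip force at its end, in the units of the state.
- bot.get_obs(): the state, without advancing time (a new reading comes with each control period).
- bot.camera(name): name is "scene" or "top"; returns (picture, depth): 420x560x3 uint8, red, green, blue; 420x560 float32, m along the optical axis (not along the pixel's ray), 0 where there is no reading.
- bot.camera_params(name): a dict with "K" (3x3 intrinsics, pixels), "R" (3x3) and "t" (3): a world point X has camera coordinates R X + t. Camera axes: x right, y down, z forward; pixel columns grow to the right and rows downward; lengths in m; the calibration is good to about 2 mm. A picture is of the moment at which its call begins. camera_params takes no time and is no camera call.
- bot.job_done(): hands the job in; it is judged then, once.
The state is a dict: "time": time; "q": joint angles; "qd": joint speeds; "joint_efforts": joint torques, N m; "ee_pos": TCP position; "tcp_rot": TCP orientation; "wrist_force": force on the tool from outside, world axes, zero at the start; "torque": the same for the moment, N m; "opening": finger opening in m; "grasp_force": force on a finger pad.
Only numpy, scipy, OpenCV 4.12 (cv2) and the standard library are available. Lean on these libraries where they do the work, as an engineer would, in place of code of your own. Each camera call takes 0.05 s, during which the arm holds its last target. There are 200 camera calls.

## Working session

There is one attempt and no reset: what is moved stays moved. The work goes in short steps, Python scripts to look and compute and a tool call to move; the robot and the scene stay as the last step left them, time stands still between calls to the robot, and variables do not carry over. Pictures are saved under pics/ and viewed, at most 14 in all, crops included, and the job is handed in when it is done.

Besides the shell and the picture viewer there is one more tool, called after "Call:" as name([rows], argument=value, ...), one row to a line, values as JSON. step_arm: Moves the arm, as the interface text tells. Its arguments: {"type":"object","properties":{"targets":{"type":"array","items":{"type":"array"}},"force":{"type":"number"}},"required":["targets"]}

```bash
mkdir -p pics; python3 - <<'E'
from workcell import bot
import cv2,numpy as np
for n in("top","scene"):
    p,d=bot.camera(n); np.savez(f"{n}.npz",p=p,d=d); cv2.imwrite(f"pics/{n}1.png",p[...,::-1])
    c=bot.camera_params(n); print(n,np.round(c["K"],1).tolist(),np.round(c["R"],3).tolist(),np.round(c["t"],3))
o=bot.get_obs();print(o["ee_pos"],o["tcp_rot"],o["time"])
E
```

```text
top [[524.7, 0.0, 275.6], [0.0, 524.7, 206.9], [0.0, 0.0, 1.0]] [[0.009, -1.0, -0.004], [-0.998, -0.009, -0.066], [0.066, 0.004, -0.998]] [0.002 0.532 1.339]
scene [[423.6, 0.0, 288.4], [0.0, 423.6, 210.6], [0.0, 0.0, 1.0]] [[-0.083, 0.997, -0.012], [0.828, 0.062, -0.557], [-0.555, -0.056, -0.83]] [ 0.045 -0.449  1.392]
[ 0.15025437 -0.52887411  0.23063989] [-1.79930101e+02 -5.38541307e-04  1.58594721e+01] 0.1
```

View pics/top1.png

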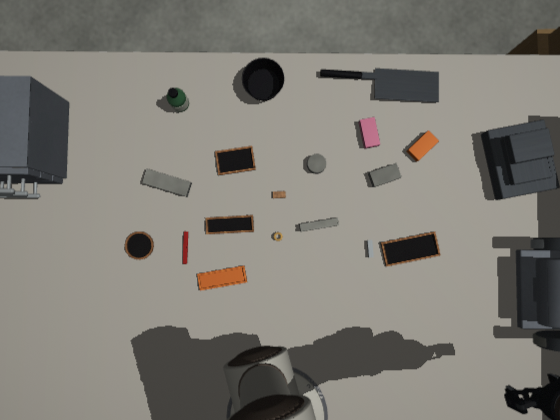

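View pics/scene1.png

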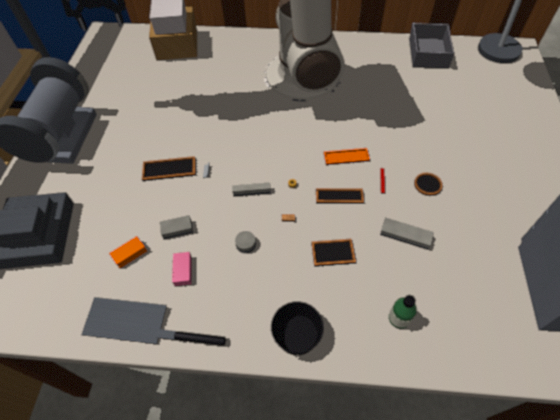

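The top view shows the stones: long (166,182), short (384,175), narrow (318,224) and round (316,163). The stands: long (410,249), short (235,160), narrow (229,225) and round (139,245). The decoys are the orange and pink blocks at (423,146) and (370,132) and the orange stand at (221,278). The scene view agrees.

```bash
cat > h.py <<'E'
import cv2,numpy as np
from workcell import bot
SEED={"long_stone":(166,182),"short_stone":(384,175),"narrow_stone":(318,224),"round_stone":(316,163),
"long_stand":(410,249),"short_stand":(235,160),"narrow_stand":(229,225),"round_stand":(139,245)}
def cast(n,uv,z):
    c=bot.camera_params(n);K,R,t=[np.array(c[k]) for k in("K","R","t")]
    r=np.c_[np.atleast_2d(uv),np.ones(len(np.atleast_2d(uv)))]@np.linalg.inv(K).T@R
    o=-R.T@t; return o+r*((z-o[2])/r[:,2])[:,None]
def proj(n,X):
    c=bot.camera_params(n);p=np.array(c["K"])@(np.array(c["R"])@X+c["t"]);return p[:2]/p[2]
def pts(n,d):
    c=bot.camera_params(n);v,u=np.indices(d.shape)
    cam=np.stack([u*d,v*d,d],-1)@np.linalg.inv(np.array(c["K"])).T
    return (cam-c["t"])@np.array(c["R"])
def comp(m,uv,r=6):
    k,l=cv2.connectedComponents(m.astype(np.uint8));u,v=map(int,np.round(uv))
    w=l[v-r:v+r+1,u-r:u+r+1];w=w[w>0]
    return l==np.bincount(w).argmax() if w.size else None
def rect(n,m,z):
    v,u=np.nonzero(m);uv=np.c_[u,v].astype(float)
    q=np.vstack([uv+[a,b] for a in(-.5,.5) for b in(-.5,.5)])
    w=cast(n,q,z)[:,:2]*1000
    (c,(a,b),ang)=cv2.minAreaRect(w.astype(np.float32))
    if a>b: a,b=b,a; ang-=90   # ang: direction of short side (body x)
    ang=(ang+90)%180-90
    return np.r_[cast(n,uv,z)[:,:2].mean(0)*1000,c,a,b,ang]
E
python3 - <<'E'
from h import *
D={n:np.load(n+".npz") for n in("top","scene")}
for k,s in SEED.items():
    stone="stone" in k; z=.025 if stone else .004
    X=cast("top",[s],z)[0]
    for n in D:
        p,d=D[n]["p"],D[n]["d"];P=pts(n,d)
        hsv=cv2.cvtColor(p,cv2.COLOR_RGB2HSV)
        m=(P[...,2]>.018)&(P[...,2]<.035) if stone else (hsv[...,2]<60)
        c=comp(m,proj(n,X))
        if c is None: print(k,n,None);continue
        print(k,n,"z",np.round(np.median(P[...,2][c])*1000,1),np.round(rect(n,c,z),1))
E
```

```text
long_stone top z 24.3 [594.4 291.2 594.3 290.8  43.2 124.  -16.6]
long_stone scene z 24.7 [598.6 293.1 598.7 291.9  48.8 122.3 -15.7]
short_stone top z 24.2 [ 618.7 -273.7  618.4 -273.7   43.3   79.6   19. ]
short_stone scene z 24.3 [ 622.6 -272.2  622.8 -272.    47.8   78.    19.7]
narrow_stone top z 24.6 [ 489.3 -103.9  489.4 -103.6   22.8  102.9   10. ]
narrow_stone scene z 24.3 [ 493.4 -102.   494.1 -101.6   29.6  101.6    9.7]
round_stone top z 24.5 [647.7 -97.2 647.5 -96.5  49.1  52.1 -89.8]
round_stone scene z 24.6 [651.5 -95.6 651.3 -95.4  50.6  53.1 -82.8]
long_stand top z 3.5 [ 427.5 -344.3  427.5 -344.2   55.5  136.7   12.1]
long_stand scene z 3.6 [ 426.  -344.2  425.7 -344.7   51.   130.6   12.2]
short_stand top z 3.3 [655.6 115.  655.6 115.1  55.2  91.7   9.1]
short_stand scene z 3.9 [655.  116.2 654.4 116.4  51.7  87.4   8.9]
narrow_stand top z 3.7 [486.4 127.3 486.6 127.1  34.9 115.9   3.9]
narrow_stand scene z 3.8 [484.8 129.3 484.7 129.7  26.  110.8   4.2]
round_stand top z 3.6 [430.1 362.5 429.2 362.8  62.5  62.5   1.4]
round_stand scene z 3.8 [429.4 364.1 429.  364.2  57.1  60.5   4.2]
```

```bash
python3 - <<'E'
from h import *
H=np.zeros((9,14))
for n in("top","scene"):
    d=np.load(n+".npz")["d"];P=pts(n,d)[d>0]
    i=((P[:,0]-.1)/.1).astype(int);j=((P[:,1]+.7)/.1).astype(int)
    ok=(i>=0)&(i<9)&(j>=0)&(j<14)&(P[:,0]>.1)&(P[:,1]>-.7)
    np.maximum.at(H,(i[ok],j[ok]),P[ok,2])
print("rows x=.1.., cols y=-.7..");print(np.round(H*1000).astype(int))
d=np.load("top.npz")["d"];P=pts("top",d);m=(P[...,2]>.06)&(P[...,0]>.3)&(P[...,0]<.6)&(P[...,1]<-.3)
print(P[m][:,:2].min(0),P[m][:,:2].max(0))
E
```

```text
rows x=.1.., cols y=-.7..
[[171 408 440  10  11   8 635 633 215   9  10  10   8  10]
 [182   9   8   9   9   9 638 628   8  13   9  11   9  10]
 [158   9   8  15  15   8   7  14  15  16  15   9   8   9]
 [182   9  16  16  19  30  31  20  15  15  18  11   8   9]
 [ 75  80   9   9  29  28  21  17  16  33  30   9 212 212]
 [112 115  25  31  33  32  32  16  15  31  35   7 226 225]
 [110 110  30  34  32   9  13   9  13 112   8   8 226 226]
 [  8   8  19  21  24  28  59  61   9 114   9  10 226 223]
 [ 10   9   9  10  12  20   7  58   7   8  10   9   7   8]]
[ 0.30003721 -0.66245006] [ 0.5994697  -0.58105955]
```

Call:
step_arm([
  [0.7,[50,60,-10],[0,0,0.14]],
  [0.7,[90,110,-30],[0,0,0.28]],
  [0.7,[130,160,-40],[0,0,0.42]],
  [0.7,[170,210,-60],[0,0,0.56]],
  [0.7,[200,250,-70],[0,0,0.7]],
  [0.7,[230,290,-80],[0,0,0.84]],
  [0.7,[260,330,-90],[0,0,0.98]],
  [0.7,[290,370,-100],[0,0,1.12]],
])

```text
time: 0.9
ee_pos: [0.3931, -0.2204, 0.1472]
tcp_rot: [180.0, 0.0, 80.4]
wrist_force: [0.6, -1.0, 0.0]
opening: 0.0599
grasp_force: 0.0
```

Call:
step_arm([
  [0.7,[0,0,0],[0,0,0]],
  [0.7,[0,0,0],[0,0,0]],
])

```text
time: 1.1
ee_pos: [0.3927, -0.2212, 0.1473]
tcp_rot: [-179.9, -0.0, 80.2]
wrist_force: [0.7, -1.0, -0.2]
opening: 0.0598
grasp_force: 0.0
```

Call:
step_arm([
  [0.7,[30,36,-15],[0,0,0.14]],
  [0.7,[60,72,-30],[0,0,0.28]],
  [0.7,[90,108,-45],[0,0,0.345]],
  [0.7,[97,118,-70],[0,0,0.345]],
  [0.7,[97,118,-95],[0,0,0.345]],
  [0.7,[97,118,-99],[0,0,0.345]],
])

```text
time: 1.7
ee_pos: [0.4877, -0.105, 0.046]
tcp_rot: [-179.8, -0.1, 99.7]
wrist_force: [-0.4, 1.2, -0.2]
opening: 0.06
grasp_force: 0.0
```

Call:
step_arm([
  [0.7,[2,1,-15],[0,0,0]],
  [0.7,[2,1,-28],[0,0,0]],
  [0.7,[2,1,-38],[0,0,0]],
  [0.7,[2,1,-38],[0,0,0]],
  [0,[2,1,-38],[0,0,0]],
  [0,[2,1,-38],[0,0,0]],
  [0,[2,1,-38],[0,0,0]],
  [0,[2,1,-38],[0,0,0]],
], force=35)

```text
time: 2.5
ee_pos: [0.492, -0.1034, 0.0116]
tcp_rot: [179.9, 0.0, 99.8]
wrist_force: [-0.5, 0.0, 4.7]
opening: 0.0191
grasp_force: 35.3
```

Call:
step_arm([
  [0,[0,0,0],[0,0,0]],
  [0,[0,0,0],[0,0,0]],
  [0,[0,0,0],[0,0,0]],
  [0,[0,0,0],[0,0,0]],
])

```text
time: 2.9
ee_pos: [0.492, -0.1034, 0.0116]
tcp_rot: [179.9, 0.0, 99.8]
wrist_force: [-1.1, -0.7, 6.0]
opening: 0.019
grasp_force: 35.5
```

Call:
step_arm([
  [0,[0,0,10],[0,0,0]],
  [0,[0,0,35],[0,0,0]],
  [0,[0,30,50],[0,0,-0.02]],
  [0,[-2,75,50],[0,0,-0.05]],
  [0,[-4,120,50],[0,0,-0.08]],
  [0,[-5,165,50],[0,0,-0.1]],
  [0,[-6,205,50],[0,0,-0.1]],
  [0,[-6,231,50],[0,0,-0.1]],
])

```text
time: 3.7
ee_pos: [0.485, 0.1302, 0.0612]
tcp_rot: [180.0, -0.0, 94.2]
wrist_force: [1.0, -0.6, -2.6]
opening: 0.0189
grasp_force: 34.7
```

Call:
step_arm([
  [0,[0,0,0],[0,0,0]],
  [0,[0,0,0],[0,0,0]],
])

```text
time: 3.9
ee_pos: [0.4853, 0.1281, 0.0609]
tcp_rot: [-180.0, 0.0, 94.2]
wrist_force: [-0.3, -0.5, -2.0]
opening: 0.0191
grasp_force: 34.7
```

```bash
python3 - <<'E'
from h import *
a,_=bot.camera("top");b,_=bot.camera("scene")
f=lambda p,u,v:cv2.resize(p[v-60:v+60,u-70:u+70,::-1],(560,480)) 
cv2.imwrite("pics/n2.png",cv2.resize(np.hstack([f(a,229,225),f(b,340,196)]),(800,343)))
E
```

```text
(no output)
```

View pics/n2.png

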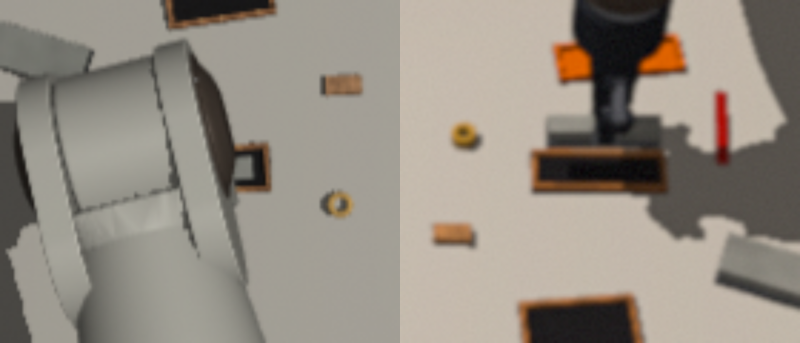

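The stone is held level and lined up over the narrow stand (scene crop 600,130, above the pocket at 600,170). Lowering it now.

Call:
step_arm([
  [0,[0,0,-15],[0,0,0]],
  [0,[0,0,-28],[0,0,0]],
  [0,[0,0,-36],[0,0,0]],
  [0,[0,0,-40],[0,0,0]],
  [0,[0,0,-42],[0,0,0]],
  [0,[0,0,-43],[0,0,0]],
  [0,[0,0,-43.5],[0,0,0]],
])

```text
time: 4.7
ee_pos: [0.4857, 0.1278, 0.0175]
tcp_rot: [180.0, -0.0, 94.1]
wrist_force: [0.3, -0.4, -1.4]
opening: 0.0189
grasp_force: 34.7
```

Call:
step_arm([
  [0,[0,0,-0.5],[0,0,0]],
  [0,[0,0,-1],[0,0,0]],
  [0,[0,0,-1.5],[0,0,0]],
  [0,[0,0,-1.5],[0,0,0]],
])

```text
time: 5.1
ee_pos: [0.4855, 0.1277, 0.0158]
tcp_rot: [180.0, 0.0, 94.1]
wrist_force: [0.1, 0.6, -1.7]
opening: 0.0192
grasp_force: 34.7
```

Call:
step_arm([
  [0,[0,0,-0.5],[0,0,0]],
  [0,[0,0,-1],[0,0,0]],
  [0,[0,0,-1],[0,0,0]],
])

```text
time: 5.4
ee_pos: [0.4855, 0.1277, 0.0156]
tcp_rot: [180.0, -0.0, 94.1]
wrist_force: [-3.4, -1.3, 6.8]
opening: 0.0192
grasp_force: 35.6
```

Call:
step_arm([
  [0,[0,0,-0.5],[0,0,0]],
  [0,[0,0,-1],[0,0,0]],
  [0,[0,0,-1],[0,0,0]],
])

```text
time: 5.7
ee_pos: [0.4856, 0.1278, 0.0155]
tcp_rot: [179.9, -0.0, 94.1]
wrist_force: [-6.8, -1.8, 16.5]
opening: 0.0191
grasp_force: 36.7
```

Call:
step_arm([
  [0,[0,0,1],[0,0,0]],
  [0,[0,0,1],[0,0,0]],
  [0.5,[0,0,1],[0,0,0]],
  [0.5,[0,0,1],[0,0,0]],
  [0.5,[0,0,1],[0,0,0]],
  [0.7,[0,0,15],[0,0,0]],
  [0.9,[0,0,40],[0,0,0]],
  [0.9,[0,0,70],[0,0,0]],
])

```text
time: 6.5
ee_pos: [0.4849, 0.1276, 0.0847]
tcp_rot: [-179.9, 0.0, 94.1]
wrist_force: [0.6, 0.1, -0.3]
opening: 0.0769
grasp_force: 0.0
```

Call:
step_arm([
  [0.9,[29,-40,0],[0,0,0]],
  [0.9,[58,-80,0],[0,0,0]],
  [0.9,[87,-120,0],[0,0,0]],
  [0.9,[116,-160,-5],[0,0,0]],
  [0.9,[145,-199,-10],[0,0,0]],
  [0.9,[163,-224.5,-20],[0,0,0]],
  [0.9,[163,-224.5,-35],[0,0,0]],
  [0.9,[163,-224.5,-37],[0,0,0]],
])

```text
time: 7.3
ee_pos: [0.6475, -0.0971, 0.0448]
tcp_rot: [-179.8, -0.1, 94.0]
wrist_force: [-1.1, -0.1, -0.5]
opening: 0.077
grasp_force: 0.0
```

```bash
python3 - <<'E'
from h import *
p,d=bot.camera("top");q,_=bot.camera("scene");print(bot.get_obs()["ee_pos"])
f=lambda p,u,v:cv2.resize(p[v-60:v+60,u-70:u+70,::-1],(560,480)) 
cv2.imwrite("pics/n3.png",cv2.resize(np.hstack([f(p,229,225),f(q,340,196)]),(800,343)))
for n,P,s in(("top",p,(.4855,.128,.029)),("scene",q,(.4855,.128,.029))):
    hs=cv2.cvtColor(P,cv2.COLOR_RGB2HSV);u=proj(n,np.array(s))
    c=comp((hs[...,2]>85)&(hs[...,1]<60),u,3);print(n,c.sum(),np.round(rect(n,c,.029),1))
E
```

```text
[ 0.64774967 -0.09603369  0.04668305]Traceback (most recent call last):
  File "<stdin>", line 7, in <module>
AttributeError: 'NoneType' object has no attribute 'sum'
```

View pics/n3.png

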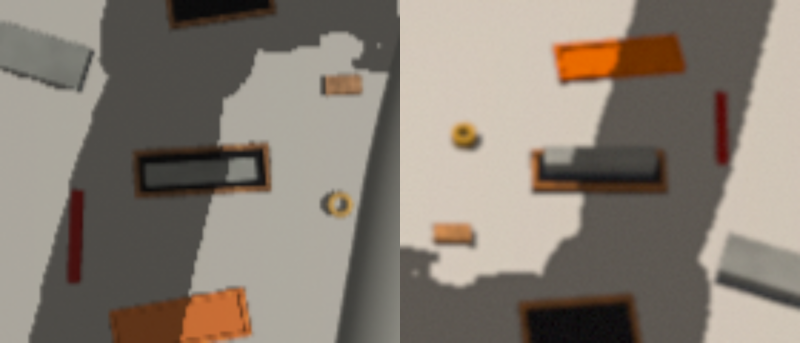

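The narrow stone lies flat inside its stand (top crop 200,170; even margins all round). Next is the round one.

Call:
step_arm([
  [0.9,[0,-1,-15],[0,0,0]],
  [0.9,[0,-1,-28],[0,0,0]],
  [0.9,[0,-1,-38],[0,0,0]],
  [0.9,[0,-1,-38],[0,0,0]],
  [0,[0,-1,-38],[0,0,0]],
  [0,[0,-1,-38],[0,0,0]],
  [0,[0,-1,-38],[0,0,0]],
  [0,[0,-1,-38],[0,0,0]],
])

```text
time: 8.2
ee_pos: [0.649, -0.0978, 0.0096]
tcp_rot: [179.9, 0.0, 94.1]
wrist_force: [-1.0, -0.1, 4.5]
opening: 0.0482
grasp_force: 36.7
```

Call:
step_arm([
  [0,[0,0,0],[0,0,0]],
  [0,[0,0,0],[0,0,0]],
  [0,[0,0,0],[0,0,0]],
])

```text
time: 8.5
ee_pos: [0.649, -0.0978, 0.0096]
tcp_rot: [179.9, 0.0, 94.1]
wrist_force: [-0.3, 0.9, 6.0]
opening: 0.0484
grasp_force: 36.8
```

Call:
step_arm([
  [0,[0,0,10],[0,0,0]],
  [0,[0,0,40],[0,0,0]],
  [0,[-15,30,60],[0,0,0]],
  [0,[-33,70,60],[0,0,0]],
  [0,[-52,110,60],[0,0,0]],
  [0,[-71,150,60],[0,0,0]],
  [0,[-90,190,60],[0,0,0]],
  [0,[-110,231,60],[0,0,0]],
])

```text
time: 9.3
ee_pos: [0.5374, 0.1345, 0.0691]
tcp_rot: [180.0, 0.0, 94.0]
wrist_force: [0.9, 0.4, -1.6]
opening: 0.0485
grasp_force: 36.7
```

Call:
step_arm([
  [0,[-20,41,0],[0,0,0]],
  [0,[-39,82,0],[0,0,0]],
  [0,[-58,122,0],[0,0,0]],
  [0,[-77,162,0],[0,0,0]],
  [0,[-94,198,0],[0,0,0]],
  [0,[-107,224,-5],[0,0,0]],
  [0,[-109.5,230,-15],[0,0,0]],
  [0,[-109.5,230,-20],[0,0,0]],
])

```text
time: 10.1
ee_pos: [0.4282, 0.3636, 0.0478]
tcp_rot: [-179.9, 0.1, 94.2]
wrist_force: [0.5, 0.2, -1.7]
opening: 0.0487
grasp_force: 36.7
```

Call:
step_arm([
  [0,[0,0,0],[0,0,0]],
])

```text
time: 10.2
ee_pos: [0.4288, 0.3621, 0.0477]
tcp_rot: [-179.9, 0.1, 94.0]
wrist_force: [0.5, -0.1, -1.7]
opening: 0.0485
grasp_force: 36.7
```

Call:
step_arm([
  [0,[0.5,1,-12],[0,0,0]],
  [0,[0.5,1,-22],[0,0,0]],
  [0,[0.5,1,-28],[0,0,0]],
  [0,[0.5,1,-31],[0,0,0]],
  [0,[0.5,1,-32],[0,0,0]],
  [0,[0.5,1,-32.5],[0,0,0]],
  [0,[0.5,1,-33],[0,0,0]],
  [0,[0.5,1,-33],[0,0,0]],
])

```text
time: 11.0
ee_pos: [0.4296, 0.3644, 0.016]
tcp_rot: [180.0, -0.0, 94.1]
wrist_force: [-1.3, 1.7, -1.2]
opening: 0.0486
grasp_force: 36.7
```

Call:
step_arm([
  [0,[0,0,-0.5],[0,0,0]],
  [0,[0,0,-1],[0,0,0]],
  [0,[0,0,-1.5],[0,0,0]],
  [0,[0,0,-1.5],[0,0,0]],
])

```text
time: 11.4
ee_pos: [0.4294, 0.3642, 0.0142]
tcp_rot: [-180.0, 0.0, 94.1]
wrist_force: [-0.3, 0.4, -1.0]
opening: 0.0486
grasp_force: 36.7
```

Call:
step_arm([
  [0,[0,0,-0.5],[0,0,0]],
  [0,[0,0,-1],[0,0,0]],
  [0,[0,0,-1.3],[0,0,0]],
  [0,[0,0,-1.3],[0,0,0]],
])

```text
time: 11.8
ee_pos: [0.4295, 0.3643, 0.0136]
tcp_rot: [180.0, -0.0, 94.1]
wrist_force: [-1.9, -1.9, 5.0]
opening: 0.0486
grasp_force: 37.4
```

Call:
step_arm([
  [0,[0,0,0.3],[0,0,0]],
  [0.9,[0,0,0.3],[0,0,0]],
  [0.9,[0,0,0.3],[0,0,0]],
  [0.9,[0,0,0.3],[0,0,0]],
  [0.9,[0,0,3],[0,0,0]],
  [0.9,[0,0,20],[0,0,0]],
  [0.9,[0,0,50],[0,0,0]],
  [0.9,[20,-10,70],[0,0,-0.06]],
])

```text
time: 12.6
ee_pos: [0.4486, 0.3551, 0.0849]
tcp_rot: [180.0, -0.1, 90.7]
wrist_force: [1.1, 0.4, 1.0]
opening: 0.077
grasp_force: 0.0
```

Call:
step_arm([
  [0.8,[40,-18,0],[0,0,-0.1]],
  [0.8,[80,-36,0],[0,0,-0.2]],
  [0.8,[120,-54,0],[0,0,-0.3]],
  [0.8,[145,-63,-10],[0,0,-0.3]],
  [0.8,[145,-63,-30],[0,0,-0.3]],
  [0.8,[145,-63,-40],[0,0,-0.3]],
  [0.8,[145,-63,-40],[0,0,-0.3]],
])

```text
time: 13.3
ee_pos: [0.5933, 0.2909, 0.0411]
tcp_rot: [-179.9, 0.1, 73.5]
wrist_force: [-0.8, 0.5, -0.3]
opening: 0.0682
grasp_force: 0.0
```

```bash
python3 - <<'E'
from h import *
p,d=bot.camera("top");q,_=bot.camera("scene");print(bot.get_obs()["ee_pos"],bot.get_obs()["tcp_rot"])
f=lambda p,u,v:cv2.resize(p[v-60:v+60,u-70:u+70,::-1],(560,480)) 
cv2.imwrite("pics/n4.png",cv2.resize(np.hstack([f(p,139,220),f(q,428,200)]),(800,343)))
E
```

```text
[0.59403165 0.29163503 0.04351911] [ 1.79996435e+02 -5.69850192e-03  7.34837098e+01]
```

View pics/n4.png

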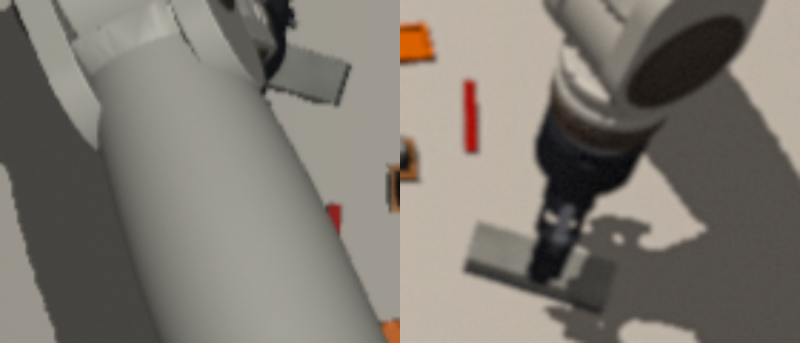

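The arm hides the round stand here, so I'll check it later. The gripper is centred over the long stone (scene crop 540,265).

Call:
step_arm([
  [0.8,[0,0,-15],[0,0,0]],
  [0.8,[0,0,-27],[0,0,0]],
  [0.8,[0,0,-34],[0,0,0]],
  [0.8,[0,0,-35],[0,0,0]],
  [0,[0,0,-35],[0,0,0]],
  [0,[0,0,-35],[0,0,0]],
  [0,[0,0,-35],[0,0,0]],
  [0,[0,0,-35],[0,0,0]],
], force=50)

```text
time: 14.2
ee_pos: [0.5948, 0.2914, 0.0087]
tcp_rot: [180.0, -0.0, 73.4]
wrist_force: [-0.5, -0.2, 3.6]
opening: 0.0386
grasp_force: 52.6
```

Call:
step_arm([
  [0,[0,0,0],[0,0,0]],
  [0,[0,0,0],[0,0,0]],
])

```text
time: 14.4
ee_pos: [0.5949, 0.2914, 0.0087]
tcp_rot: [180.0, -0.0, 73.4]
wrist_force: [-0.1, -0.4, 5.5]
opening: 0.0389
grasp_force: 52.9
```

Call:
step_arm([
  [0,[0,0,10],[0,0,0]],
  [0,[0,0,40],[0,0,0]],
  [0,[-8,-30,60],[0,0,0.04]],
  [0,[-20,-75,65],[0,0,0.08]],
  [0,[-32,-120,65],[0,0,0.12]],
  [0,[-44,-165,65],[0,0,0.16]],
  [0,[-56,-210,65],[0,0,0.2]],
  [0,[-68,-255,65],[0,0,0.24]],
])

```text
time: 15.2
ee_pos: [0.5253, 0.0346, 0.0729]
tcp_rot: [-180.0, 0.0, 87.3]
wrist_force: [1.6, -0.8, -3.0]
opening: 0.0389
grasp_force: 52.0
```

Call:
step_arm([
  [0,[-12,-46,0],[0,0,0.04]],
  [0,[-24,-92,0],[0,0,0.08]],
  [0,[-36,-138,0],[0,0,0.12]],
  [0,[-48,-184,0],[0,0,0.16]],
  [0,[-60,-230,0],[0,0,0.2]],
  [0,[-72,-276,0],[0,0,0.24]],
  [0,[-84,-320,0],[0,0,0.26]],
  [0,[-92,-350,0],[0,0,0.26]],
])

```text
time: 16.0
ee_pos: [0.433, -0.3162, 0.073]
tcp_rot: [-180.0, -0.0, 102.0]
wrist_force: [-0.0, -0.9, -2.8]
opening: 0.039
grasp_force: 52.0
```

Call:
step_arm([
  [0,[-5,-20,-10],[0,0,0]],
  [0,[-8,-30.7,-22],[0,0,0]],
  [0,[-8,-30.7,-25],[0,0,0]],
  [0,[-8,-30.7,-25],[0,0,0]],
])

```text
time: 16.4
ee_pos: [0.426, -0.3433, 0.0469]
tcp_rot: [-179.9, -0.1, 102.1]
wrist_force: [1.0, -0.1, -2.8]
opening: 0.0392
grasp_force: 52.0
```

```bash
python3 - <<'E'
from h import *
p,d=bot.camera("top");q,_=bot.camera("scene");print(bot.get_obs()["ee_pos"],bot.get_obs()["tcp_rot"])
f=lambda p,u,v:cv2.resize(p[v-60:v+60,u-70:u+70,::-1],(560,480)) 
cv2.imwrite("pics/n5.png",cv2.resize(np.vstack([np.hstack([f(p,410,245),f(q,168,165)]),np.hstack([f(p,139,245),f(q,428,185)])]),(700,600)))
E
```

```text
[ 0.42681999 -0.34344662  0.04808043] [-1.79998176e+02 -2.30033101e-02  1.02160007e+02]
```

View pics/n5.png

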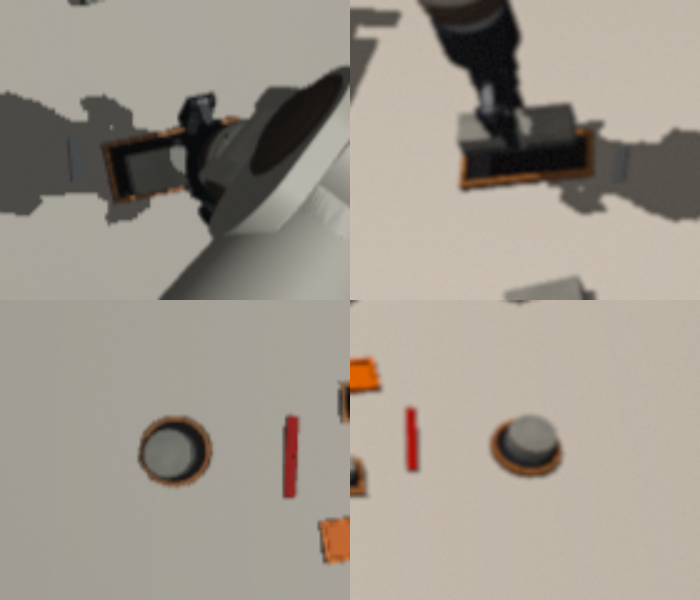

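The round stone sits in its pocket. I'll measure the held long stone's ends before lowering it.

```bash
python3 - <<'E'
from h import *
p,d=bot.camera("top");q,e=bot.camera("scene")
c=np.array([427,-344.3])/1000;a=np.radians(12.1);ex=np.array([np.cos(a),np.sin(a)]);ey=np.array([-ex[1],ex[0]])
for n,D in(("top",d),("scene",e)):
    P=pts(n,D);r=P[...,:2]-c;X=r@ex*1000;Y=r@ey*1000;Z=P[...,2]*1000
    m=(abs(X)<45)&(abs(Y)<90)&(Z>57)&(Z<70)
    # face strips away from the fingers
    for s in(1,-1):
        w=m&(s*Y>20); print(n,s,w.sum(),np.median(Z[w]) if w.any() else None, np.percentile(Y[w]*s,[98,100]) if w.any() else None, np.percentile(X[w],[1,99]) if w.any() else None)
E
```

```text
top 1 276 63.623901245605936 [61.30362047 62.3983698 ] [-19.90717228  19.68219662]
top -1 0 None None None
scene 1 214 64.10088996296712 [62.31557513 63.02764707] [-17.85415649  22.53548325]
scene -1 133 64.19463296394588 [55.98513451 56.97842866] [-18.84982759  22.46718401]
```

Call:
step_arm([
  [0,[0.4,-2,-10],[0,0,0]],
  [0,[0.4,-2,-20],[0,0,0]],
  [0,[0.4,-2,-27],[0,0,0]],
  [0,[0.4,-2,-31],[0,0,0]],
  [0,[0.4,-2,-33],[0,0,0]],
  [0,[0.4,-2,-33.5],[0,0,0]],
  [0,[0.4,-2,-34],[0,0,0]],
  [0,[0.4,-2,-34],[0,0,0]],
])

```text
time: 17.4
ee_pos: [0.427, -0.3466, 0.0142]
tcp_rot: [180.0, 0.0, 102.1]
wrist_force: [-0.9, 0.4, -2.9]
opening: 0.0386
grasp_force: 52.0
```

Call:
step_arm([
  [0,[0,0,-0.5],[0,0,0]],
  [0,[0,0,-1],[0,0,0]],
  [0,[0,0,-1],[0,0,0]],
])

```text
time: 17.7
ee_pos: [0.4269, -0.3465, 0.013]
tcp_rot: [180.0, 0.0, 102.1]
wrist_force: [0.0, 0.3, -3.2]
opening: 0.0384
grasp_force: 52.0
```

Call:
step_arm([
  [0,[0,0,-0.5],[0,0,0]],
  [0,[0,0,-1],[0,0,0]],
  [0,[0,0,-1],[0,0,0]],
])

```text
time: 18.0
ee_pos: [0.4269, -0.3465, 0.0126]
tcp_rot: [180.0, 0.0, 102.1]
wrist_force: [-2.1, 1.9, 5.3]
opening: 0.0389
grasp_force: 52.9
```

Call:
step_arm([
  [0,[0,0,0.3],[0,0,0]],
  [0.75,[0,0,0.3],[0,0,0]],
  [0.75,[0,0,0.3],[0,0,0]],
  [0.75,[0,0,0.3],[0,0,0]],
  [0.75,[0,0,3],[0,0,0]],
  [0.75,[0,0,20],[0,0,0]],
  [0.75,[0,0,50],[0,0,0]],
  [0.75,[20,10,70],[0,0,0]],
])

```text
time: 18.8
ee_pos: [0.4461, -0.3374, 0.0839]
tcp_rot: [180.0, 0.1, 102.0]
wrist_force: [0.4, -1.2, -0.8]
opening: 0.0639
grasp_force: 0.0
```

Call:
step_arm([
  [0.75,[40,15,0],[0,0,0.04]],
  [0.75,[80,30,0],[0,0,0.08]],
  [0.75,[120,44,0],[0,0,0.12]],
  [0.75,[155,57,0],[0,0,0.12]],
  [0.75,[172,63,-15],[0,0,0.12]],
  [0.75,[172,63,-35],[0,0,0.12]],
  [0.75,[172,63,-38],[0,0,0.12]],
  [0.75,[172,63,-38],[0,0,0.12]],
])

```text
time: 19.6
ee_pos: [0.6183, -0.2734, 0.0434]
tcp_rot: [-179.9, -0.1, 109.0]
wrist_force: [-0.2, -0.4, 0.0]
opening: 0.0639
grasp_force: 0.0
```

```bash
python3 - <<'E'
from h import *
p,d=bot.camera("top");q,_=bot.camera("scene");print(bot.get_obs()["ee_pos"],bot.get_obs()["tcp_rot"])
f=lambda p,u,v:cv2.resize(p[v-60:v+60,u-70:u+70,::-1],(560,480)) 
cv2.imwrite("pics/n6.png",cv2.resize(np.hstack([f(p,410,220),f(q,168,190)]),(800,343)))
E
```

```text
[ 0.61888815 -0.27394146  0.04517003] [1.79950887e+02 4.67718289e-02 1.08933586e+02]
```

View pics/n6.png

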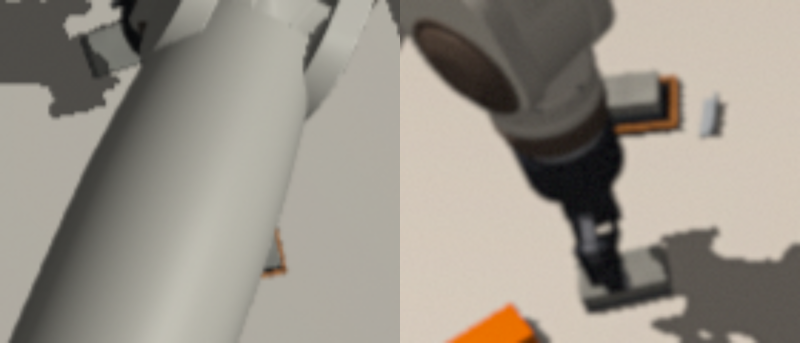

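The gripper straddles the short stone (scene crop 615,280). The long stone shows inside its stand (640,95).

Call:
step_arm([
  [0.75,[0,0,-15],[0,0,0]],
  [0.75,[0,0,-28],[0,0,0]],
  [0.75,[0,0,-36],[0,0,0]],
  [0.75,[0,0,-37],[0,0,0]],
  [0,[0,0,-37],[0,0,0]],
  [0,[0,0,-37],[0,0,0]],
  [0,[0,0,-37],[0,0,0]],
  [0,[0,0,-37],[0,0,0]],
], force=40)

```text
time: 20.5
ee_pos: [0.6192, -0.2736, 0.0075]
tcp_rot: [180.0, 0.0, 109.0]
wrist_force: [0.5, -0.8, 1.3]
opening: 0.0391
grasp_force: 42.6
```

Call:
step_arm([
  [0,[0,0,0],[0,0,0]],
  [0,[0,0,0],[0,0,0]],
])

```text
time: 20.7
ee_pos: [0.6192, -0.2736, 0.0075]
tcp_rot: [180.0, 0.0, 109.0]
wrist_force: [-0.4, 1.0, 2.8]
opening: 0.039
grasp_force: 42.8
```

Call:
step_arm([
  [0,[0,0,10],[0,0,0]],
  [0,[0,0,40],[0,0,0]],
  [0,[3,30,60],[0,0,-0.02]],
  [0,[7,75,60],[0,0,-0.05]],
  [0,[11,120,60],[0,0,-0.08]],
  [0,[15,165,60],[0,0,-0.1]],
  [0,[20,210,60],[0,0,-0.13]],
  [0,[24,255,60],[0,0,-0.15]],
])

```text
time: 21.5
ee_pos: [0.6427, -0.0167, 0.0674]
tcp_rot: [-180.0, 0.0, 100.3]
wrist_force: [1.8, -0.2, -1.9]
opening: 0.0389
grasp_force: 42.3
```

Call:
step_arm([
  [0,[4,45,0],[0,0,-0.025]],
  [0,[8,90,0],[0,0,-0.025]],
  [0,[11,120,-10],[0,0,-0.025]],
  [0,[12,134,-18],[0,0,-0.025]],
  [0,[12,134,-20],[0,0,-0.025]],
  [0,[12,134,-20],[0,0,-0.025]],
])

```text
time: 22.1
ee_pos: [0.6544, 0.1148, 0.0464]
tcp_rot: [-179.9, 0.0, 98.9]
wrist_force: [0.3, -0.6, -2.0]
opening: 0.0393
grasp_force: 42.2
```

```bash
python3 - <<'E'
from h import *
p,d=bot.camera("top");q,e=bot.camera("scene");print(bot.get_obs()["ee_pos"],bot.get_obs()["tcp_rot"])
c=np.array([655.2,115.6])/1000;a=np.radians(9);ex=np.array([np.cos(a),np.sin(a)]);ey=np.array([-ex[1],ex[0]])
for n,D in(("top",d),("scene",e)):
    P=pts(n,D);r=P[...,:2]-c;X=r@ex*1000;Y=r@ey*1000;Z=P[...,2]*1000
    m=(abs(X)<45)&(abs(Y)<60)&(Z>58)&(Z<72)
    for s in(1,-1):
        w=m&(s*Y>20); print(n,s,w.sum(),np.median(Z[w]) if w.any() else None, np.percentile(Y[w]*s,[98,100]) if w.any() else None, np.percentile(X[w],[1,99]) if w.any() else None)
f=lambda p,u,v:cv2.resize(p[v-60:v+60,u-70:u+70,::-1],(560,480)) 
cv2.imwrite("pics/n7.png",cv2.resize(np.vstack([np.hstack([f(p,410,245),f(q,168,165)]),np.hstack([f(p,235,160),f(q,334,240)])]),(700,600)))
E
```

```text
[0.65497456 0.11412755 0.04726479] [1.79998438e+02 1.67013306e-02 9.88561529e+01]
top 1 0 None None None
top -1 0 None None None
scene 1 62 63.832204236836034 [35.44870184 35.72486386] [-18.88649318  19.61983464]
scene -1 140 64.16383839831708 [39.32992044 39.58614312] [-18.49968303  21.3577721 ]
```

View pics/n7.png

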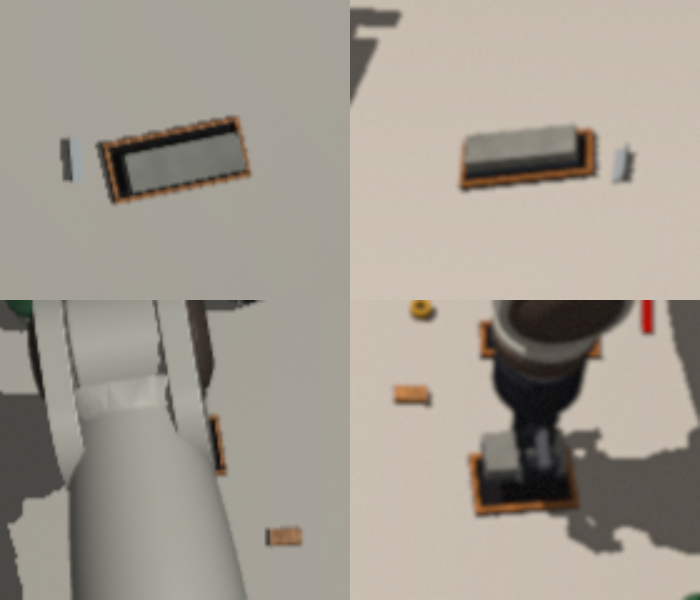

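The long stone is seated. The short stone's centre is 2 mm low along its length, so I'll correct that while lowering.

Call:
step_arm([
  [0,[0,2,-10],[0,0,0]],
  [0,[0,2,-20],[0,0,0]],
  [0,[0,2,-27],[0,0,0]],
  [0,[0,2,-31],[0,0,0]],
  [0,[0,2,-33],[0,0,0]],
  [0,[0,2,-33.5],[0,0,0]],
  [0,[0,2,-34],[0,0,0]],
  [0,[0,2,-34],[0,0,0]],
])

```text
time: 23.0
ee_pos: [0.655, 0.1176, 0.0132]
tcp_rot: [180.0, 0.0, 98.9]
wrist_force: [-0.2, 0.1, -1.3]
opening: 0.0395
grasp_force: 42.2
```

Call:
step_arm([
  [0,[0,0,-0.5],[0,0,0]],
  [0,[0,0,-1],[0,0,0]],
  [0,[0,0,-1.3],[0,0,0]],
  [0,[0,0,-1.3],[0,0,0]],
])

```text
time: 23.4
ee_pos: [0.6549, 0.1176, 0.0116]
tcp_rot: [180.0, 0.0, 98.9]
wrist_force: [0.2, -0.3, -1.6]
opening: 0.0391
grasp_force: 42.2
```

Call:
step_arm([
  [0,[0,0,-0.4],[0,0,0]],
  [0,[0,0,-0.8],[0,0,0]],
  [0,[0,0,-0.8],[0,0,0]],
])

```text
time: 23.7
ee_pos: [0.6549, 0.1175, 0.0115]
tcp_rot: [180.0, 0.0, 98.9]
wrist_force: [-2.9, -1.5, 4.9]
opening: 0.0393
grasp_force: 43.0
```

Call:
step_arm([
  [0,[0,0,0.3],[0,0,0]],
  [0.75,[0,0,0.3],[0,0,0]],
  [0.75,[0,0,0.3],[0,0,0]],
  [0.75,[0,0,0.3],[0,0,0]],
  [0.75,[0,0,3],[0,0,0]],
  [0.75,[0,0,20],[0,0,0]],
  [0.75,[0,0,50],[0,0,0]],
  [0.75,[0,0,90],[0,0,0]],
])

```text
time: 24.5
ee_pos: [0.6538, 0.1173, 0.1]
tcp_rot: [-179.8, 0.0, 98.9]
wrist_force: [1.6, -0.0, 0.7]
opening: 0.064
grasp_force: 0.0
```

Call:
step_arm([
  [0.75,[-20,-40,20],[0,0,0]],
  [0.75,[-40,-80,40],[0,0,0]],
  [0.75,[-60,-120,60],[0,0,0]],
  [0.75,[-80,-160,80],[0,0,0]],
  [0.75,[-100,-200,90],[0,0,0]],
  [0.75,[-115,-245,90],[0,0,0]],
  [0.75,[-130,-290,90],[0,0,0]],
  [0.75,[-130,-335,90],[0,0,0]],
])

```text
time: 25.3
ee_pos: [0.5234, -0.2191, 0.1921]
tcp_rot: [179.9, 0.0, 98.9]
wrist_force: [1.5, -0.0, 1.0]
opening: 0.0645
grasp_force: 0.0
```

```bash
python3 - <<'E'
from h import *
p,d=bot.camera("top");q,e=bot.camera("scene")
f=lambda p,u,v:cv2.resize(p[v-60:v+60,u-70:u+70,::-1],(560,480)) 
cv2.imwrite("pics/n8.png",cv2.resize(np.vstack([np.hstack([f(p,232,190),f(q,334,225)]),np.hstack([f(p,139,245),f(q,168,165)])]),(700,600)))
S={"long":(427,-344.3,12.1,67,27),"short":(655,115.6,9,44.5,27),"narrow":(485.6,128.3,4,57,17),"round":(429.5,363.5,0,32,32)}
P=np.vstack([pts("top",d).reshape(-1,3),pts("scene",e).reshape(-1,3)])*1000
for k,(x,y,a,l,w) in S.items():
    a=np.radians(a);r=P[:,:2]-[x,y];X=r@[np.cos(a),np.sin(a)];Y=r@[-np.sin(a),np.cos(a)]
    m=(abs(X)<w+8)&(abs(Y)<l+8)&(P[:,2]>22)&(P[:,2]<45)
    A=np.c_[X[m],Y[m],np.ones(m.sum())];s=np.linalg.lstsq(A,P[m,2],rcond=None)[0]
    print(k,m.sum(),"X",np.round(np.percentile(X[m],[1,99]),1),"Y",np.round(np.percentile(Y[m],[1,99]),1),"z",np.round(np.median(P[m,2]),1),"tilt",np.round(np.degrees(s[:2]),2))
E
```

```text
long 507 X [-18.7  22.2] Y [-58.2  57.5] z 28.2 tilt [-2.13 -0.27]
short 948 X [-19.5  21.5] Y [-36.2  37.4] z 28.5 tilt [-1.   -0.15]
narrow 592 X [-9.8 12.6] Y [-48.9  48.8] z 28.3 tilt [-2.01 -0.25]
round 550 X [-22.   25.1] Y [-22.9  24.3] z 28.3 tilt [-1.13  0.4 ]
```

View pics/n8.png

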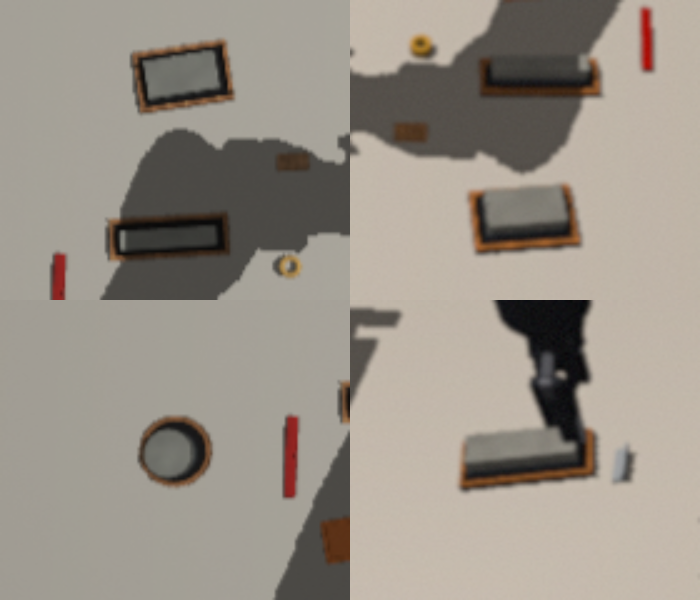

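All four are centred in their pockets, with tops at about 28.5 mm (29 mm expected). The slight tilt readings come from side-face pixels in the scene view. Handing in.

```bash
python3 -c "
from workcell import bot
print(bot.job_done())"
```

```text
the job is handed in; nothing more can be done
None
```

All four stones lie in their matching stands, each lowered until it touched the floor before release, and the job was handed in at about 25 s; the hand-in gave no verdict.

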